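# Rolling pin out of a part-opening drawer

## Robot

A 6-joint arm with a two-finger parallel gripper is mounted at the origin on the work surface. World frame = base frame: x ahead of the robot, y to its left, z up, the work surface at z = 0. Lengths are in m, angles in rad, forces in N, time in s.
With the tool pointing down it reaches from about 0.25 to 0.775 m from the base axis. Payload 4 kg.
Tool frame: the origin (TCP) lies at the very end of the fingers, on their centre line; the grasp point (between the pads) lies 19 mm behind it; z points along the fingers, y is the line along which they close (so a half turn about z gives the same grasp; the last joint's range is limited). The gripper opens to 94 mm and grips with 3 to 60 N. Pads are 16 mm wide; open, the fingers measure 119 mm over their backs; the gripper's body (75 mm by 177 mm) begins 78 mm behind the grasp point.
Start: joints at [1.048, 0.087, 1.371, -0, 1.684, -0.103], TCP at [0.224, 0.502, 0.206] pointing down, gripper open.
Joint ranges: [-3.1, 3.1], [-0.76, 2.03], [0.27, 2.55], [-1.08, 4.22], [0.17, 2.65], [-2.57, 2.57]. Speed limits (rad/s): [2.79, 2.79, 3.14, 3.14, 3.14, 3.14].

## Interface

Orientations are given as a unit quaternion [w, x, y, z].
In Python, from bench import robot, vision, sign_off gives the robot as it stands.
- The arm moves only by the tool jog_arm, never from a script. Its argument "plan" is a list that holds one entry, the list of rows, each a list of 6 numbers: the shift along the tool's x, y, z in m, then the turn, a rotation vector about the tool's x, y, z in degrees. A call has exactly 5 rows; each row shifts and turns the commanded pose from where the row before left it, along the tool's axes as they then stand; what a row does not reach is not made up. A row lasts 1/8 s, in which the tool goes at most 62.5 mm and 10.7 degrees, less where a joint would pass 70% of its speed; a pose out of reach is approached as far as the arm can. A call with a gripper value outside its range is refused whole. "fingers" is the closure, from -1 (fully open) to 1 (shut), set as the call begins (left out, the last holds). The fingers move at their own pace and stop on an object; "squeeze" is the grip in N (left out, the last holds). Time passes only in rows, so rows that do not move let the fingers close, or fill a call up. It gives the time, the measured TCP pose, the force, the opening and the grip force at its end, in the units of the state.
- robot.get_obs(): the state, without advancing time (a new reading comes with each control period).
- vision.get_image(name): name is "scene" or "side" or "wrist"; returns a dict with "color" (420x560x3 uint8, red, green, blue), "intrinsics" (3x3 intrinsics, pixels), "eye" and "rotation" of the camera in the world; the wrist camera has in their place "tool_from_camera" (4x4, takes a point from camera to tool coordinates, whose origin is the TCP and whose axes are the flange's). Camera axes: x right, y down, z forward; pixel columns grow to the right and rows downward; lengths in m; the calibration is good to about 2 mm. The wrist camera is an equidistant fisheye: a pixel r from the principal point sees the ray r / f radians off the axis. A picture is of the moment at which its call begins: read the wrist's pose just before it. There is no depth.
- sign_off(): hands the job in; it is judged then, once.
The state is a dict: "time": time; "joint_positions": joint angles; "joint_velocities": joint speeds; "joint_torque": joint torques, N m; "ee_pos": TCP position; "orientation": TCP orientation; "wrist_force": force on the tool from outside, world axes, zero at the start; "moment": the same for the moment, N m; "opening": opening from 0.0 (shut) to 1.0 (fully open); "gripper_force": force on a finger pad.
Only numpy, scipy, OpenCV 4.12 (cv2) and the standard library are available. Lean on these libraries where they do the work, as an engineer would, in place of code of your own. Each camera call takes 0.05 s, during which the arm holds its last target. There are 200 camera calls.

## Task

Pull the drawer of the utensil chest out to its stop and take out the rolling pin: it is longer than the gap between the drawer front and the chest, so slant it up and bring it out near end first over the drawer front, without prying hard against the chest. Finish while still holding the pin in the gripper, level and well clear above the height of the chest's top, touching nothing else. Leave the drawer fully open with the spatula still in it, and do not push the jar, the bowl or the cake ring.

Things in the scene. Friction and masses are not known exactly. Their poses are not given: they have to be found in the camera images.
- chest: Brown wooden utensil chest standing fixed on the table, 370 deep (its x) x 326 wide (its y) x 130 mm high. Origin: the centre of its underside. Its front, where the drawer comes out, faces along its own -x: the chest's front plane lies at its own x = -185 mm. The top board is 15 mm thick, its underside 115 mm above the table.
- drawer (a joint): The chest's only drawer, sliding straight out along the chest's -x: 0 m = shut, 0.210 m = fully open at the stop. It runs with about 2 N of friction and stays where it is left. Even at the stop the gap between drawer front and chest is only 210 mm; the rest of the drawer stays under the top board.
- drawer_floor (a point): Middle of the drawer's inner floor, 22 mm above the table, axes as the chest's; moves with the drawer. Inside it is 336 mm long (x) and 278 mm wide (y), with sides 53 mm high. A divider 6 mm thick and 40 mm high along its middle makes two lanes, each 136 mm wide.
- front_edge (a point): Middle of the top edge of the drawer front, on its inner face, 110 mm above the table; moves with the drawer. The wooden front is 16 mm thick and 326 mm wide.
- handle (a point): Middle of the drawer's steel bar handle: a level bar 11 mm thick and 130 mm long along the chest's y, 88 mm above the table, its middle line 35 mm in front of the drawer front's outer face (29 mm free behind the bar). Two 8 mm posts join it to the front 55 mm to either side of this point. Moves with the drawer.
- pin_middle (a point): Centre of the rolling pin. One piece of pale wood, 320 mm long, 180 to 370 g: barrel 42 mm thick, 200 mm long, with a handle 60 mm long and 24 mm thick at each end. It lies in one lane of the drawer (either one), along the lane within a few degrees, barrel on the floor, so its axis is 43 mm above the table. Its own x runs along the pin from near to far end.
- pin_near (a point): Centre of the end face of the rolling pin's handle nearest the drawer front (0 to 16 mm from it), 160 mm from the pin's middle.
- pin_far (a point): Centre of the pin's other end face, towards the chest's back, 160 mm from the pin's middle.
- spatula_middle (a point): White one-piece spatula, 280 mm long, lying flat along the other lane of the drawer: this is the middle of its length, 6 mm above its underside. Handle 20 mm wide and 12 mm thick, blade 54 mm wide and 10 mm thick. To be left in the drawer.
- jar: Amber glass jar with a steel cap, 60 mm across, 85 mm high, standing on the chest's top near the back. Origin: centre of its underside. To be left alone.
- bowl: White paper bowl, 144 mm across the rim, 75 mm high, on the table. Origin: centre of its underside. To be left alone.
- cake_ring: Open steel cake ring, 150 mm across, 60 mm high, on the table. Origin: centre of its underside. To be left alone.

How it is judged:
On the way, in this order (a step that is already met when the one before it is completed fails the run):
1. the drawer is pulled fully open, to its stop (value of joint drawer above 0.204 m), for 0.2 s.
2. the pin slants out: its near end is above the drawer front while its far end is still under the chest's top (height (world z) of pin_near above 0.115 m and x of pin_far in the frame of chest above -0.185 m and height (world z) of pin_far below 0.115 m), for 0.1 s.
At the end, for the whole second after the job is handed in: The pin is held still in the fingers, touching nothing of the chest, level within about 17 degrees, the centres of both ends more than 170 mm above the table (40 mm above the chest's top); the drawer is still open by at least 200 of its 210 mm and the spatula lies in it (height (world z) of each of pin_near, pin_far above 0.17 m and angle between pin_middle's own x axis and vertical between 1.27 and 1.87 rad and contact force between the fingers and pin above 1 N and contact force between pin and chest below 0.1 N and linear speed of pin below 0.03 m/s and value of joint drawer above 0.2 m and height (world z) of spatula_middle below 0.06 m); the arm keeps its last pose, push and grip.
It fails at once if the pin is pried against the chest or drawer with more than 40 N (contact force between pin and chest above 40 N).
It fails at once if the jar is pushed from its place (more than 20 mm) (distance of jar from where it was at the start of the episode above 0.02 m).
It fails at once if the bowl is pushed from its place (more than 20 mm) (distance of bowl from where it was at the start of the episode above 0.02 m).
It fails at once if the cake ring is pushed from its place (more than 20 mm) (distance of cake_ring from where it was at the start of the episode above 0.02 m).
It fails at once if the spatula is lifted out of the drawer (height (world z) of spatula_middle above 0.08 m).
It also fails if it takes over 56 s, if anything falls off the work surface, if the arm or the gripper's body presses on something with over 40 N, if the wrist force passes 120 N, or if a joint passes its speed limit or range.

## Working session

There is one attempt and no reset: what is moved stays moved. The work goes in short steps, Python scripts to look and compute and a tool call to move; the robot and the scene stay as the last step left them, time stands still between calls to the robot, and variables do not carry over. Pictures are saved under pics/ and viewed, at most 10 in all, crops included, and the job is handed in when it is done.

Besides the shell and the picture viewer there is one more tool, called after ">>>" as a command line: name --argument value ..., lists and objects as JSON in quotes. jog_arm: Moves the arm, as the interface text tells. Its arguments: {"type":"object","properties":{"plan":{"type":"array","items":{"type":"array","items":{"type":"array","items":{"type":"number"}}}},"fingers":{"type":"number"},"squeeze":{"type":"number"}},"required":["plan"]}

```bash
mkdir -p pics && python3 - <<'E'
from bench import robot, vision
import cv2,pickle
o=robot.get_obs();print(o)
d={}
for n in("scene","side"):
    d[n]=vision.get_image(n);cv2.imwrite(f"pics/{n}0.png",d[n]["color"][:,:,::-1])
    print(n,d[n]["intrinsics"],d[n]["eye"],d[n]["rotation"])
pickle.dump(d,open("d0.pkl","wb"))
E
```

```text
{'time': 0.0, 'joint_positions': array([ 1.04791766e+00,  8.79551793e-02,  1.37225475e+00, -2.61864994e-05,
        1.68359782e+00, -1.03115170e-01]), 'joint_velocities': array([ 0.00088747, -0.00079712, -0.00011325, -0.00060969, -0.00105898,
        0.00104668]), 'joint_torque': array([-2.06799177e-04, -3.40182745e+01, -3.02427721e+01,  7.18335528e-02,
        3.28881992e-02, -1.47083697e-04]), 'ee_pos': array([0.22389192, 0.50176103, 0.20430384]), 'orientation': array([-3.28646751e-04,  2.08345544e-01,  9.78054655e-01, -1.05774325e-03]), 'wrist_force': array([-0.51608083,  0.00754844, -0.11699278]), 'moment': array([ 0.00877443, -0.05941373, -0.02879046]), 'gripper_force': 0.0, 'opening': 0.9973786609881344}
scene [[445.16667304   0.         280.01554509]
 [  0.         445.16667304 207.00204143]
 [  0.           0.           1.        ]] [0.84442157 0.86148732 1.10213577] [-0.06241279  0.16336684  0.91558475 -0.36210563]
side [[456.51880734   0.         283.68335982]
 [  0.         456.51880734 209.71431434]
 [  0.           0.           1.        ]] [ 1.09420327 -0.56488725  0.98904972] [-0.3218685   0.86097259  0.36912848 -0.13737186]
```

View pics/scene0.png

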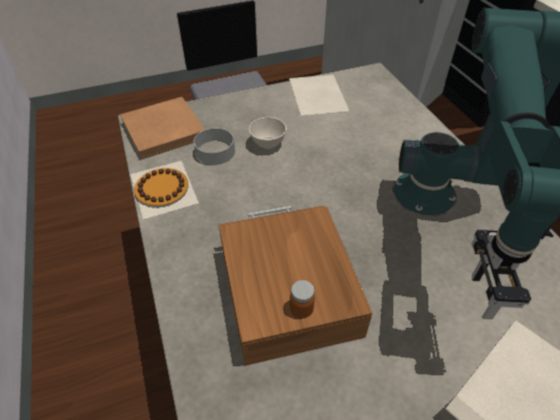

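View pics/side0.png

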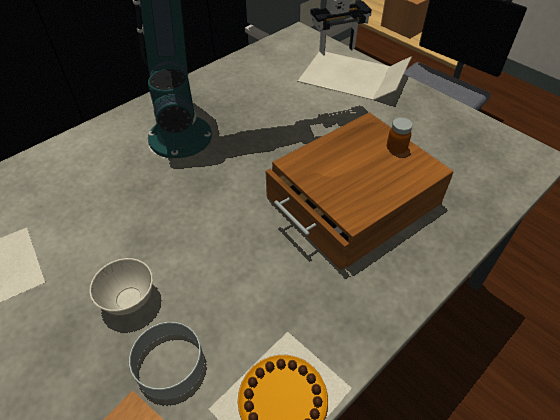

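The scene view shows the chest top with corners at about (220,222), (322,208), (365,312), (243,335), the handle at (270,211) and the jar at (302,297). The side view has the top corners at about (274,165), (345,237), (452,172), (370,113), the handle from (278,203) to (311,233), the bowl at (122,285) and the ring at (166,358).

```bash
cat > h.py <<'E'
import numpy as np,cv2,pickle
from scipy.spatial.transform import Rotation as R
def rot(q): q=np.array(q);return R.from_quat(np.r_[q[1:],q[0]])
def cast(im,uv,z):
    uv=np.atleast_2d(uv).astype(float);K=im["intrinsics"]
    d=np.c_[(uv-K[:2,2])/[K[0,0],K[1,1]],np.ones(len(uv))]
    d=rot(im["rotation"]).apply(d);e=np.array(im["eye"])
    return e+d*((z-e[2])/d[:,2])[:,None]
def proj(im,P):
    c=rot(im["rotation"]).inv().apply(np.atleast_2d(P)-im["eye"]);K=im["intrinsics"]
    return c[:,:2]/c[:,2:]*K[0,0]+K[:2,2]
def fit(P,Q): # 2D rigid local P->world Q
    a=P-P.mean(0);b=Q-Q.mean(0)
    th=np.arctan2((a[:,0]*b[:,1]-a[:,1]*b[:,0]).sum(),(a*b).sum())
    M=np.array([[np.cos(th),-np.sin(th)],[np.sin(th),np.cos(th)]])
    return th,Q.mean(0)-M@P.mean(0),M
E
python3 - <<'E'
from h import *
d=pickle.load(open("d0.pkl","rb"))
# order: front-left.. local: front x=-.185
sc=[(220,222),(322,208),(365,312),(243,335)]
si=[(345,237),(274,165),(370,113),(452,172)]
L=np.array([(-.185,-.163),(-.185,.163),(.185,.163),(.185,-.163)])
allQ=[]
for n,c in(("scene",sc),("side",si)):
    g=cv2.cvtColor(d[n]["color"],cv2.COLOR_RGB2GRAY)
    c=cv2.cornerSubPix(g,np.array(c,np.float32).reshape(-1,1,2),(4,4),(-1,-1),(3,50,.01)).reshape(-1,2)
    Q=cast(d[n],c,.13)[:,:2]
    print(n,c.round(1).tolist(),Q.round(4).tolist())
    for s in(1,-1):
        th,t,M=fit(L*[1,s],Q);print(s,np.degrees(th),t,np.linalg.norm(Q-(L*[1,s]@M.T+t),axis=1).round(4))
print(cast(d["scene"],[(249,215),(292,208)],.088),cast(d["side"],[(278,203),(311,233)],.088))
print("bowl",cast(d["side"],[(122,270)],.075),"ring",cast(d["side"],[(165,345)],.06),cast(d["scene"],[(267,130),(214,138)],.07),"jar",cast(d["scene"],[(303,290)],.215))
for n,(x0,y0,x1,y1) in{"scene":(205,190,385,360),"side":(250,100,470,280)}.items():
    cv2.imwrite(f"pics/{n}c.png",cv2.resize(d[n]["color"][y0:y1,x0:x1,::-1],None,fx=3,fy=3,interpolation=2))
E
```

```text
scene [[217.6999969482422, 223.6999969482422], [321.1000061035156, 204.89999389648438], [365.0, 312.0], [243.0, 335.0]] [[0.7265, 0.005], [0.4159, 0.0405], [0.4608, 0.4086], [0.7589, 0.3634]]
1 83.2969262513968 [0.59052979 0.20438108] [0.0055 0.0089 0.0107 0.0162]
-1 88.1395106491507 [0.59052979 0.20438108] [0.3055 0.3326 0.2996 0.3267]
side [[345.0, 237.0], [271.70001220703125, 161.60000610351562], [368.1000061035156, 111.5999984741211], [453.1000061035156, 171.10000610351562]] [[0.7169, -0.0035], [0.4054, 0.047], [0.4447, 0.4124], [0.7692, 0.3757]]
1 82.6441393522869 [0.58404912 0.2079227 ] [0.0087 0.0069 0.0014 0.0052]
-1 85.41897511270491 [0.58404912 0.2079227 ] [0.3126 0.3283 0.3183 0.3341]
[[ 0.62213854 -0.03293278  0.088     ]
 [ 0.4877515  -0.01440686  0.088     ]] [[ 0.50093714 -0.01917487  0.088     ]
 [ 0.63137383 -0.02820271  0.088     ]]
bowl [[ 0.39273348 -0.42628184  0.075     ]] ring [[ 0.61352447 -0.45687505  0.06      ]] [[ 0.42409657 -0.43981417  0.07      ]
 [ 0.62466001 -0.46268907  0.07      ]] jar [[0.60264713 0.34705492 0.215     ]]
```

View pics/sidec.png

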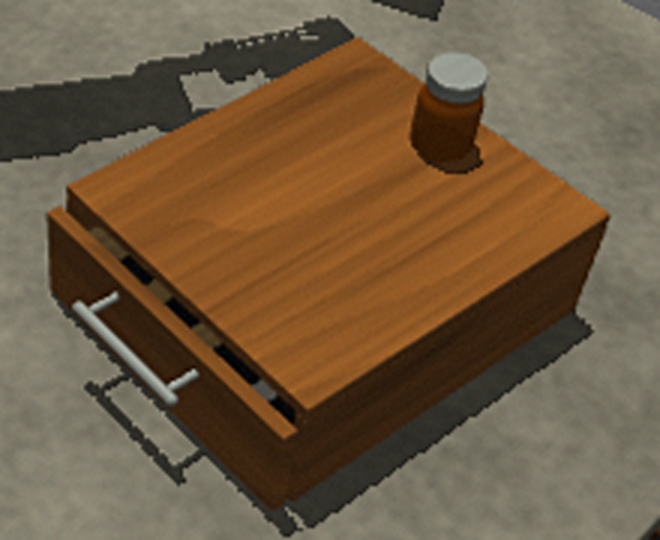

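View pics/scenec.png

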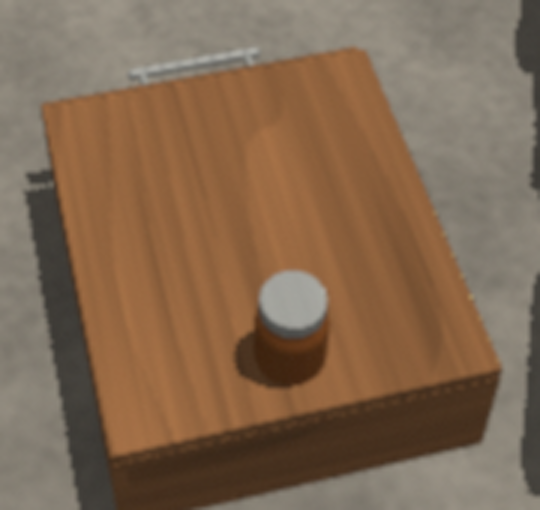

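The crops give better corners. In the side crop they are (68,187), (355,38), (609,215), (303,410); in the scene crop (43,103), (362,47), (498,372), (112,460). The drawer already stands slightly open, and the bar in the side crop runs from (77,305) to (173,400).

```bash
python3 - <<'E'
from h import *
d=pickle.load(open("d0.pkl","rb"))
sc=np.array([(43,103),(362,47),(498,372),(112,460)])/3+[205,190]-.33
si=np.array([(303,410),(68,187),(355,38),(609,215)])/3+[250,100]-.33
L=np.array([(-.185,-.163),(-.185,.163),(.185,.163),(.185,-.163)])
Qs=[cast(d[n],c,.13)[:,:2] for n,c in(("scene",sc),("side",si))]
for Q in Qs+[sum(Qs)/2]:
    th,t,M=fit(L,Q);print(np.degrees(th),t,np.linalg.norm(Q-(L@M.T+t),axis=1).round(4))
def loc(P): return ((P[:,:2]-t)@M).round(4).tolist()
print("front outer top",loc(cast(d["side"],np.array([(48,212),(290,438)])/3+[250,100]-.33,.11)))
print("bar side",loc(cast(d["side"],np.array([(77,305),(173,400)])/3+[250,100]-.33,.09)))
print("bar scene",loc(cast(d["scene"],np.array([(131,72),(258,51)])/3+[205,190]-.33,.091)))
print("jar",loc(cast(d["scene"],np.array([(293,302)])/3+[205,190],.215)))
E
```

```text
83.24038772621724 [0.58621908 0.21331188] [0.0043 0.0032 0.0041 0.005 ]
83.41911949470563 [0.58711869 0.20961754] [0.0031 0.0048 0.0027 0.0015]
83.32927060334845 [0.58666889 0.21146471] [0.0033 0.0031 0.0022 0.0027]
front outer top [[-0.206, 0.16], [-0.2013, -0.1654]]
bar side [[-0.2422, 0.0659], [-0.2412, -0.0679]]
bar scene [[-0.2418, -0.0649], [-0.2396, 0.0687]]
jar [[0.1381, -0.0014]]
```

```bash
cat >> h.py <<'E'
TH=np.radians(83.33);C0=np.array([.5867,.2115,0]);CR=R.from_euler('z',TH)
def chest(p): return CR.inv().apply(np.asarray(p)-C0)
def world(p): return CR.apply(p)+C0
# tool down with tool y along chest x ("H"), or tool y along chest -y ("P": tool x along chest -x); tilt = pin pitch
RH=CR*R.from_matrix(np.array([[0,1,0],[1,0,0],[0,0,-1.]]).T)
def go(o,target_local,Rt):
    r=rot(o["orientation"]);print("t",round(o["time"],2),"tcp chest",chest(o["ee_pos"]).round(4),"F",o["wrist_force"].round(1),"op",round(o["opening"]*94,1),"gf",round(o["gripper_force"],1))
    rv=(r.inv()*Rt).as_rotvec(degrees=True)
    print("turn",rv.round(2),"shift now-tool",(r.inv().apply(world(target_local)-o["ee_pos"])*1e3).round(1),"shift target-tool",(Rt.inv().apply(world(target_local)-o["ee_pos"])*1e3).round(1))
E
python3 -c "
from h import *
from bench import robot
o=robot.get_obs();go(o,[-.241,0,.2],RH);go(o,[-.241,0,.069],RH)"
```

```text
t 0.1 tcp chest [0.2462 0.394  0.2044] F [-0.7 -0.6 -0.7] op 93.8 gf 0.0
turn [ -0.11  -0.03 -17.39] shift now-tool [-521.6 -347.2    5. ] shift target-tool [-394.  -487.2    4.4]
t 0.1 tcp chest [0.2462 0.394  0.2044] F [-0.7 -0.6 -0.7] op 93.8 gf 0.0
turn [ -0.11  -0.03 -17.39] shift now-tool [-521.6 -347.   136. ] shift target-tool [-394.  -487.2  135.4]
```

>>> jog_arm --plan '[[[0,0,0,0,0,-3.48],[-0.02,-0.025,0,0,0,-3.48],[-0.028,-0.035,0,0,0,-3.48],[-0.028,-0.035,0,0,0,-3.48],[-0.028,-0.035,0,0,0,-3.48]]]' --fingers 0.4 --squeeze 40

```text
time: 0.72
ee_pos: [0.291, 0.3487, 0.205]
orientation: [-0.0, 0.057, 0.998, -0.0]
wrist_force: [0.4, 0.4, -0.5]
opening: 0.506
gripper_force: 0.0
```

>>> jog_arm --plan '[[[-0.028,-0.035,0,0,0,0],[-0.028,-0.035,0,0,0,0],[-0.028,-0.035,0,0,0,0],[-0.028,-0.035,0,0,0,0],[-0.028,-0.035,0,0,0,0]]]'

```text
time: 1.35
ee_pos: [0.4101, 0.1587, 0.2051]
orientation: [-0.0, 0.058, 0.998, 0.0]
wrist_force: [0.5, 0.7, -0.0]
opening: 0.299
gripper_force: 0.0
```

```bash
python3 -c "
from h import *
from bench import robot
o=robot.get_obs();go(o,[-.241,0,.2],RH)"
```

```text
t 1.35 tcp chest [-0.0729  0.1693  0.2051] F [ 0.5  0.7 -0. ] op 28.1 gf 0.0
turn [-0.   -0.03  0.02] shift now-tool [-169.3 -168.1    5. ] shift target-tool [-169.3 -168.1    5.1]
```

>>> jog_arm --plan '[[[-0.034,-0.033,0,0,0,0],[-0.034,-0.033,0,0,0,0],[-0.034,-0.033,0,0,0,0],[-0.034,-0.033,0,0,0,0],[-0.02,-0.02,0,0,0,0]]]'

```text
time: 1.98
ee_pos: [0.5478, -0.0108, 0.2044]
orientation: [-0.001, 0.059, 0.998, 0.0]
wrist_force: [1.0, -0.1, -0.6]
opening: 0.301
gripper_force: 0.0
```

```bash
python3 - <<'E'
from h import *
from bench import robot,vision
o=robot.get_obs();go(o,[-.241,0,.069],RH)
im=vision.get_image("side");pickle.dump(im,open("d1.pkl","wb"))
cv2.imwrite("pics/side1.png",cv2.resize(im["color"][60:280,200:470,::-1],None,fx=2.5,fy=2.5,interpolation=2))
w=vision.get_image("wrist");print(w["intrinsics"],w["tool_from_camera"]);cv2.imwrite("pics/wr1.png",w["color"][:,:,::-1])
E
```

```text
t 1.98 tcp chest [-0.2253  0.0128  0.2044] F [ 1.  -0.1 -0.6] op 28.3 gf 0.0
turn [-0.01 -0.09 -0.08] shift now-tool [-13.1 -15.6 135.4] shift target-tool [-12.8 -15.7 135.4]
[[325.1922621    0.         280.57801943]
 [  0.         325.1922621  209.3095759 ]
 [  0.           0.           1.        ]] [[-3.42269533e-04 -9.73764992e-01 -2.27555760e-01  6.56566811e-02]
 [ 9.99999896e-01 -4.01908985e-04  2.15751081e-04  9.80734640e-05]
 [-3.01547554e-04 -2.27555663e-01  9.73765028e-01 -1.79025132e-01]
 [ 0.00000000e+00  0.00000000e+00  0.00000000e+00  1.00000000e+00]]
```

View pics/wr1.png

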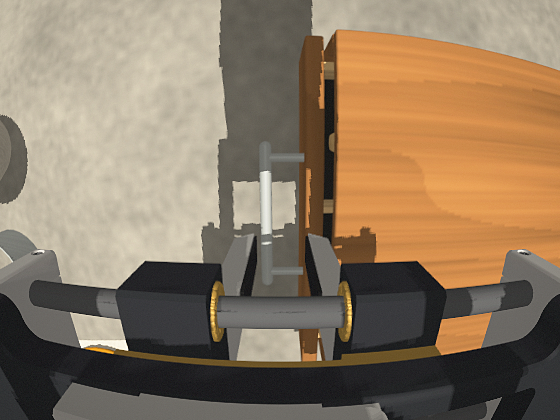

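The wrist view shows the bar running from (265,142) to (266,282) and the drawer front at columns 300 to 322. I'll cast the bar ends onto its plane to check the estimate.

```bash
cat >> h.py <<'E'
WK=(325.19,280.58,209.31)
TC=np.array([[-3.4e-4,-.973765,-.227556,.0656567],[1,-4e-4,2.2e-4,.0001],[-3e-4,-.227556,.973765,-.179025]])
def wcast(o,uv,z):
    uv=np.atleast_2d(uv).astype(float)-WK[1:];r=np.hypot(*uv.T);a=r/WK[0]
    d=np.c_[uv/r[:,None]*np.sin(a)[:,None],np.cos(a)]
    q=rot(o["orientation"]);d=q.apply(d@TC[:,:3].T);e=np.array(o["ee_pos"])+q.apply(TC[:,3])
    return e+d*((z-e[2])/d[:,2])[:,None]
E
python3 -c "
from h import *
from bench import robot
o=robot.get_obs();print(chest(wcast(o,[(265,145),(266,280)],.09)),chest(wcast(o,[(300,100),(303,300)],.11)),chest(wcast(o,[(336,32),(336,150)],.13)))
go(o,[-.241,0,.069],RH)"
```

```text
[[-0.23935618  0.06939026  0.09      ]
 [-0.24030238 -0.06176007  0.09      ]] [[-0.20912346  0.10786597  0.11      ]
 [-0.20458443 -0.07371929  0.11      ]] [[-0.181418    0.16254206  0.13      ]
 [-0.18202369  0.06688987  0.13      ]]
t 2.08 tcp chest [-0.2257  0.0127  0.204 ] F [ 0.3  0.4 -0.5] op 28.4 gf 0.0
turn [-0.03 -0.12 -0.18] shift now-tool [-13.1 -15.2 135. ] shift target-tool [-12.7 -15.3 135. ]
```

>>> jog_arm --plan '[[[-0.007,-0.007,0.005,0,0,0],[-0.006,-0.007,0.01,0,0,0],[0,0,0.025,0,0,0],[0,0,0.03,0,0,0],[0,0,0.0,0,0,0]]]'

```text
time: 2.7
ee_pos: [0.556, -0.0236, 0.132]
orientation: [-0.003, 0.058, 0.998, 0.0]
wrist_force: [0.7, -0.1, -0.0]
opening: 0.301
gripper_force: 0.0
```

```bash
python3 -c "
from h import *
from bench import robot
o=robot.get_obs();go(o,[-.24,0,.069],RH)"
```

```text
t 2.7 tcp chest [-0.2371  0.0032  0.132 ] F [ 0.7 -0.1 -0. ] op 28.3 gf 0.0
turn [ 0.02 -0.4   0.06] shift now-tool [-3.7 -2.9 63. ] shift target-tool [-3.2 -2.9 63. ]
```

>>> jog_arm --plan '[[[-0.001,-0.003,0.01,0,0,0],[0,0,0.02,0,0,0],[0,0,0.02,0,0,0],[0,0,0.012,0,0,0],[0,0,0.0,0,0,0]]]'

```text
time: 3.32
ee_pos: [0.5588, -0.0274, 0.0731]
orientation: [-0.0, 0.058, 0.998, 0.0]
wrist_force: [0.2, 0.2, -0.2]
opening: 0.298
gripper_force: 0.0
```

>>> jog_arm --plan '[[[0,0,0,0,0,0],[0,0,0,0,0,0],[0,0,0,0,0,0],[0,0,0,0,0,0],[0,0,0,0,0,0]]]' --fingers 1 --squeeze 20

```text
time: 3.95
ee_pos: [0.5598, -0.0279, 0.0747]
orientation: [0.001, 0.058, 0.998, -0.0]
wrist_force: [-0.8, -2.6, 4.8]
opening: 0.107
gripper_force: 20.0
```

```bash
python3 -c "
from h import *
from bench import robot
o=robot.get_obs();go(o,[-.446,0,.069],RH)"
```

```text
t 3.95 tcp chest [-0.2409 -0.0011  0.0747] F [-0.8 -2.6  4.8] op 10.0 gf 20.0
turn [-0.04  0.14  0.01] shift now-tool [   1.2 -205.1    5.8] shift target-tool [   1.1 -205.1    5.7]
```

>>> jog_arm --plan '[[[0,-0.01,0,0,0,0],[0,-0.02,0,0,0,0],[0,-0.02,0,0,0,0],[0,-0.02,0,0,0,0],[0,-0.02,0,0,0,0]]]'

```text
time: 4.58
ee_pos: [0.5498, -0.1158, 0.0746]
orientation: [0.002, 0.058, 0.998, 0.002]
wrist_force: [1.1, 2.9, 5.2]
opening: 0.107
gripper_force: 20.0
```

>>> jog_arm --plan '[[[0,-0.02,0,0,0,0],[0,-0.02,0,0,0,0],[0,-0.02,0,0,0,0],[0,-0.02,0,0,0,0],[0,-0.015,0,0,0,0]]]'

```text
time: 5.2
ee_pos: [0.5389, -0.2108, 0.0746]
orientation: [0.002, 0.058, 0.998, 0.001]
wrist_force: [1.6, 1.9, 5.4]
opening: 0.112
gripper_force: 20.0
```

```bash
python3 -c "
from h import *
from bench import robot
o=robot.get_obs();go(o,[-.446,0,.069],RH)"
```

```text
t 5.2 tcp chest [-0.425  -0.0016  0.0746] F [1.6 1.9 5.4] op 10.5 gf 20.0
turn [0.15 0.19 0.03] shift now-tool [  1.6 -21.    5.6] shift target-tool [  1.6 -21.    5.6]
```

>>> jog_arm --plan '[[[0,-0.007,0,0,0,0],[0,-0.007,0,0,0,0],[0,-0.006,0,0,0,0],[0,-0.004,0,0,0,0],[0,-0.004,0,0,0,0]]]'

```text
time: 5.82
ee_pos: [0.5366, -0.2306, 0.0745]
orientation: [0.002, 0.057, 0.998, 0.009]
wrist_force: [2.9, 22.5, 10.1]
opening: 0.11
gripper_force: 20.0
```

>>> jog_arm --plan '[[[0,-0.001,0,0,0,0],[0,0,0,0,0,0],[0,0,0,0,0,0],[0,0,0,0,0,0],[0,0,0,0,0,0]]]'

```text
time: 6.45
ee_pos: [0.5366, -0.2306, 0.0745]
orientation: [0.002, 0.056, 0.998, 0.009]
wrist_force: [3.5, 19.4, 8.8]
opening: 0.111
gripper_force: 20.0
```

```bash
python3 -c "
from h import *
from bench import robot
o=robot.get_obs();go(o,[-.446,0,.069],RH)"
```

```text
t 6.45 tcp chest [-0.4449 -0.0016  0.0745] F [ 3.5 19.4  8.8] op 10.5 gf 20.0
turn [1.01 0.13 0.23] shift now-tool [ 1.7 -1.1  5.5] shift target-tool [ 1.6 -1.1  5.5]
```

>>> jog_arm --plan '[[[0,0.005,0,0,0,0],[0,0,0,0,0,0],[0,0,0,0,0,0],[0,0,0,0,0,0],[0,0,0,0,0,0]]]' --fingers 0.4

```text
time: 7.08
ee_pos: [0.5346, -0.2354, 0.0732]
orientation: [-0.0, 0.058, 0.998, 0.0]
wrist_force: [0.3, 0.2, 0.3]
opening: 0.299
gripper_force: 0.0
```

>>> jog_arm --plan '[[[0,0,-0.02,0,0,0],[0,0,-0.04,0,0,0],[0,0,-0.05,0,0,0],[0,0,-0.05,0,0,0],[0,0,-0.04,0,0,0]]]'

```text
time: 7.7
ee_pos: [0.535, -0.2354, 0.2761]
orientation: [0.001, 0.058, 0.998, -0.001]
wrist_force: [0.8, -0.1, -0.0]
opening: 0.3
gripper_force: 0.0
```

```bash
python3 - <<'E'
from h import *
from bench import robot,vision
o=robot.get_obs();go(o,[-.446,0,.069],RH)
d={"o":o,"wrist":vision.get_image("wrist"),"side":vision.get_image("side"),"scene":vision.get_image("scene")};pickle.dump(d,open("d2.pkl","wb"))
cv2.imwrite("pics/wr2.png",d["wrist"]["color"][:,:,::-1])
cv2.imwrite("pics/side2.png",cv2.resize(d["side"]["color"][90:290,220:460,::-1],None,fx=3,fy=3,interpolation=2))
E
```

```text
t 7.7 tcp chest [-0.4499 -0.0005  0.2761] F [ 0.8 -0.1 -0. ] op 28.2 gf 0.0
turn [-0.05  0.13 -0.  ] shift now-tool [  1.    4.1 207.1] shift target-tool [  0.5   3.9 207.1]
```

View pics/wr2.png

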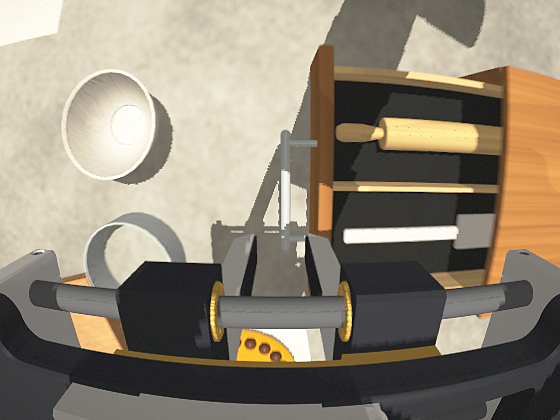

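View pics/side2.png

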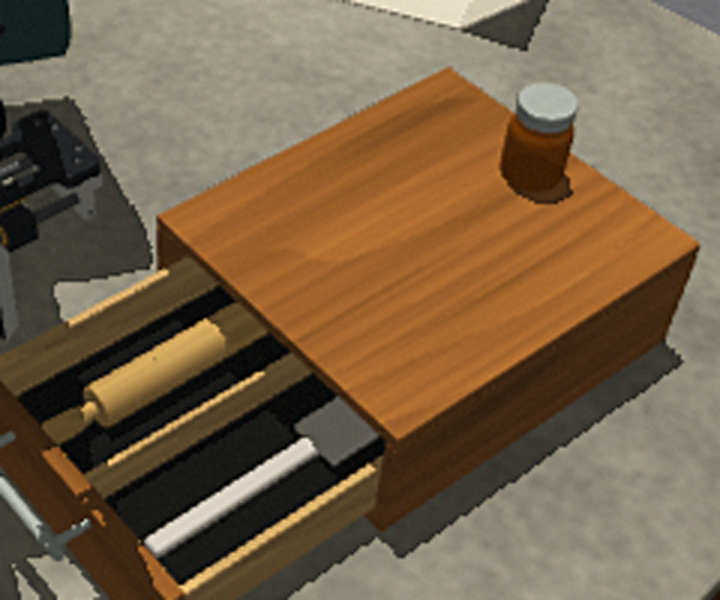

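The wrist view shows the pin in the +y lane: its handle tip is at (336,131), the barrel starts at about column 383 between rows 117 and 150, and it runs under the board at column 502. The spatula lies in the other lane. The side view agrees.

```bash
python3 - <<'E'
from h import *
d=pickle.load(open("d2.pkl","rb"));o=d["o"]
v=d["wrist"]["color"][:,:,0].astype(int)
m=v>100
mid=[]
for c in range(388,498,10):
    r=np.where(m[105:165,c])[0]+105
    e=chest(wcast(o,[(c,r.min()-.5),(c,r.max()+.5)],.043));mid.append(np.r_[e.mean(0)[:2],np.ptp(e[:,1])])
print(np.round(mid,4))
mid=np.array(mid);p=np.polyfit(mid[:,0],mid[:,1],1);print("slope deg",np.degrees(np.arctan(p[0])),"y at -.25",np.polyval(p,-.25))
print("tip",chest(wcast(o,[(335,131)],.043)),"barrel start",chest(wcast(o,[(381,134)],.043)),chest(wcast(o,[(381,134)],.06)))
print("front inner",chest(wcast(o,[(333,70),(330,240)],.11)),chest(wcast(o,[(506,70),(502,180)],.13)),"divider",chest(wcast(o,[(336,186),(495,189)],.062)))
S=np.array([(95,405),(215,330)])/3+[220,90]
print("side barrel",chest(cast(d["side"],S,.045)))
E
```

```text
[[-0.3099  0.0696  0.0421]
 [-0.2958  0.0704  0.0424]
 [-0.2813  0.0705  0.044 ]
 [-0.2664  0.0707  0.0431]
 [-0.2512  0.071   0.0421]
 [-0.2355  0.0707  0.0426]
 [-0.2193  0.0719  0.043 ]
 [-0.2025  0.0717  0.0436]
 [-0.1851  0.0724  0.0427]
 [-0.1669  0.0716  0.0419]
 [-0.148   0.0717  0.0425]]
slope deg 0.7664127796867827 y at -.25 0.07089042914234749
tip [[-0.38094337  0.07013433  0.043     ]] barrel start [[-0.31974147  0.06849867  0.043     ]] [[-0.32510076  0.06837714  0.06      ]]
front inner [[-0.39432719  0.13549934  0.11      ]
 [-0.39415795 -0.05145086  0.11      ]] [[-0.18364146  0.15773077  0.13      ]
 [-0.18522791  0.02473694  0.13      ]] divider [[-0.38143239  0.00232308  0.062     ]
 [-0.14188493  0.00265542  0.062     ]]
side barrel [[-0.31923426  0.06843552  0.045     ]
 [-0.17931953  0.07567652  0.045     ]]
```

>>> jog_arm --plan '[[[0,0,0,0,0,9.9],[0,0,0,0,0,9.9],[0,0,0,0,0,9.9],[0,0,0,0,0,9.9],[0,0,0,0,0,9.9]]]' --fingers -0.3

```text
time: 8.48
ee_pos: [0.5341, -0.2348, 0.2705]
orientation: [-0.002, 0.473, 0.881, 0.0]
wrist_force: [-0.9, -0.3, 0.2]
opening: 0.65
gripper_force: 0.0
```

>>> jog_arm --plan '[[[0,0,0,0,0,9.9],[0,0,0,0,0,9.9],[0,0,0,0,0,9.9],[0,0,0,0,0,9.9],[0,0,0,0,0,0]]]'

```text
time: 9.1
ee_pos: [0.5342, -0.2348, 0.271]
orientation: [-0.002, 0.741, 0.671, -0.001]
wrist_force: [0.5, -0.6, -0.0]
opening: 0.645
gripper_force: 0.0
```

```bash
cat >> h.py <<'E'
RP=CR*R.from_euler('z',.8,degrees=True)*R.from_matrix(np.diag([1.,-1,-1]))
E
python3 -c "
from h import *
from bench import robot
o=robot.get_obs();go(o,[-.243,.0705,.027],RP);print(o['joint_positions'])"
```

```text
t 9.1 tcp chest [-4.494e-01  3.000e-04  2.710e-01] F [ 0.5 -0.6 -0. ] op 60.6 gf 0.0
turn [-0.21 -0.1   0.22] shift now-tool [207.2 -65.6 244.6] shift target-tool [207.4 -67.3 244. ]
[-5.11393486e-01  1.63219412e-01  1.15772072e+00  9.70195430e-05
  1.82460370e+00 -4.12790404e-01]
```

>>> jog_arm --plan '[[[0.041,-0.0135,0,0,0,0.2],[0.042,-0.0135,0,0,0,0],[0.042,-0.0135,0,0,0,0],[0.042,-0.0135,0,0,0,0],[0.04,-0.0135,0,0,0,0]]]'

```text
time: 9.72
ee_pos: [0.4881, -0.0208, 0.2722]
orientation: [-0.001, 0.742, 0.671, -0.0]
wrist_force: [0.8, -0.3, 0.1]
opening: 0.652
gripper_force: 0.0
```

>>> jog_arm --plan '[[[0,0,0.02,0,0,0],[0,0,0.04,0,0,0],[0,0,0.04,0,0,0],[0,0,0.04,0,0,0],[0,0,0,0,0,0]]]'

```text
time: 10.35
ee_pos: [0.4856, -0.0217, 0.1288]
orientation: [-0.004, 0.742, 0.67, -0.003]
wrist_force: [0.3, 0.5, 0.7]
opening: 0.651
gripper_force: 0.0
```

```bash
python3 -c "
from h import *
from bench import robot
o=robot.get_obs();go(o,[-.243,.0705,.027],RP);print(o['joint_positions'])"
```

```text
t 10.35 tcp chest [-0.2433  0.0733  0.1288] F [0.3 0.5 0.7] op 61.2 gf 0.0
turn [-0.57 -0.04  0.05] shift now-tool [  0.2   3.8 101.8] shift target-tool [  0.3   2.8 101.8]
[-1.61330908e-01 -1.94017624e-02  1.63311443e+00  9.02807920e-05
  1.53784470e+00 -5.97165192e-02]
```

>>> jog_arm --plan '[[[0,0.003,0.015,0,0,0],[0,0,0.03,0,0,0],[0,0,0.03,0,0,0],[0,0,0.02,0,0,0],[0,0,0,0,0,0]]]'

```text
time: 10.98
ee_pos: [0.4918, -0.0225, 0.0379]
orientation: [-0.001, 0.743, 0.67, -0.0]
wrist_force: [-1.0, 0.2, 0.1]
opening: 0.649
gripper_force: 0.0
```

```bash
python3 -c "
from h import *
from bench import robot
o=robot.get_obs();go(o,[-.243,.0705,.027],RP)"
```

```text
t 10.97 tcp chest [-0.2434  0.0671  0.0379] F [-1.   0.2  0.1] op 61.0 gf 0.0
turn [-0.08 -0.01 -0.05] shift now-tool [ 0.5 -3.4 10.9] shift target-tool [ 0.5 -3.4 10.9]
```

>>> jog_arm --plan '[[[0,-0.002,0.005,0,0,0],[0,0,0.005,0,0,0],[0,0,0,0,0,0],[0,0,0,0,0,0],[0,0,0,0,0,0]]]'

```text
time: 11.6
ee_pos: [0.4902, -0.0223, 0.0288]
orientation: [0.0, 0.743, 0.669, 0.0]
wrist_force: [0.0, -1.0, 0.1]
opening: 0.65
gripper_force: 0.0
```

>>> jog_arm --plan '[[[0,0,0,0,0,0],[0,0,0,0,0,0],[0,0,0,0,0,0],[0,0,0,0,0,0],[0,0,0,0,0,0]]]' --fingers 1 --squeeze 60

```text
time: 12.22
ee_pos: [0.4899, -0.0222, 0.0285]
orientation: [-0.0, 0.743, 0.669, -0.0]
wrist_force: [-0.9, -0.0, 0.1]
opening: 0.434
gripper_force: 60.0
```

```bash
python3 -c "
from h import *
from bench import robot
o=robot.get_obs();go(o,[-.243,.0705,.027],RP)"
```

```text
t 12.22 tcp chest [-0.2434  0.069   0.0285] F [-0.9 -0.   0.1] op 40.8 gf 60.0
turn [-0.02 -0.01 -0.08] shift now-tool [ 0.4 -1.5  1.5] shift target-tool [ 0.4 -1.5  1.5]
```

>>> jog_arm --plan '[[[0,0,-0.003,0,0,0],[0,0,-0.006,0,-2,0],[0,0,-0.006,0,-2,0],[0,0,-0.006,0,-2,0],[-0.001,0,-0.006,0,-2,0]]]'

```text
time: 12.85
ee_pos: [0.4902, -0.0218, 0.0561]
orientation: [0.048, 0.741, 0.668, -0.052]
wrist_force: [0.1, -0.2, -1.5]
opening: 0.434
gripper_force: 60.0
```

```bash
python3 -c "
from h import *
from bench import robot
o=robot.get_obs();go(o,[-.2425,.069,.0822],RP*R.from_euler('y',-18,degrees=True));print(o['moment'])"
```

```text
t 12.85 tcp chest [-0.2429  0.0687  0.0561] F [ 0.1 -0.2 -1.5] op 40.8 gf 60.0
turn [ 0.02 -9.87 -0.06] shift now-tool [ -3.3  -0.2 -25.9] shift target-tool [ -7.7  -0.2 -24.9]
[-0.05826758  0.04922948  0.0281348 ]
```

>>> jog_arm --plan '[[[-0.001,0,-0.006,0,-2,0],[-0.001,0,-0.006,0,-2,0],[-0.001,0,-0.006,0,-2,0],[-0.001,0,-0.006,0,-2,0],[-0.001,0,-0.002,0,-2,0]]]'

```text
time: 13.48
ee_pos: [0.4904, -0.0217, 0.0826]
orientation: [0.106, 0.734, 0.661, -0.117]
wrist_force: [-0.3, 0.7, -2.1]
opening: 0.434
gripper_force: 60.0
```

```bash
python3 - <<'E'
from h import *
from bench import robot,vision
o=robot.get_obs();go(o,[-.2425,.069,.0822],RP*R.from_euler('y',-18,degrees=True));print(o['moment'])
d={"o":o,"side":vision.get_image("side"),"wrist":vision.get_image("wrist")};pickle.dump(d,open("d3.pkl","wb"))
a=cv2.resize(d["side"]["color"][140:300,200:400],None,fx=2.4,fy=2.4,interpolation=2)
b=cv2.resize(d["wrist"]["color"],(480,384))[:,160:]
cv2.imwrite("pics/m3.png",np.hstack([a,b])[:,:,::-1])
E
```

```text
t 13.47 tcp chest [-0.2428  0.0686  0.0826] F [-0.3  0.7 -2.1] op 40.8 gf 60.0
turn [ 0.03  0.11 -0.09] shift now-tool [ 0.4 -0.4  0.3] shift target-tool [ 0.4 -0.4  0.3]
[0.12827826 0.03281029 0.03539936]
```

View pics/m3.png

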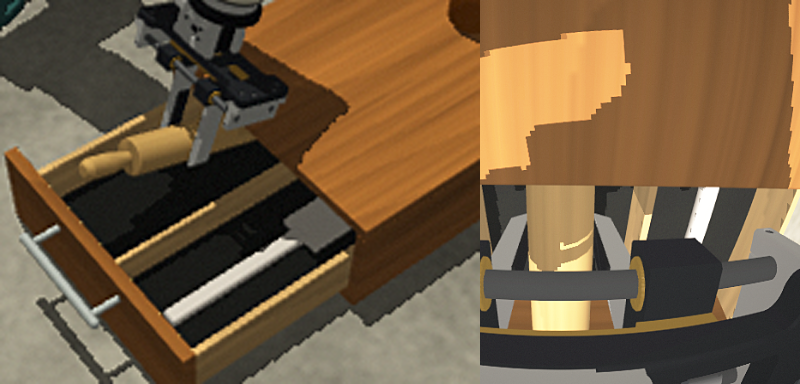

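The pin is held between the fingers, slanted up with its near end at about (88,168) in the left panel. The spatula is untouched. I'll compare that end with its predicted pixel.

```bash
python3 - <<'E'
from h import *
d=pickle.load(open("d3.pkl","rb"))
def pred(th,s):
    t=np.radians(th);ax=np.array([-.2366-.0014,0,.1003-.0043]);return ax+s*np.array([-np.cos(t),0,np.sin(t)])+[0,.069,0]
for th in(10,14,18,22):
    for s in(.138,.078): print(th,s,((proj(d["side"],world(pred(th,s)))-[200,140])*2.4).round(1))
E
```

```text
10 0.138 [[ 76.4 182.7]]
10 0.078 [[124.  163.6]]
14 0.138 [[ 77.2 175.9]]
14 0.078 [[124.6 159.8]]
18 0.138 [[ 78.7 168.9]]
18 0.078 [[125.5 155.9]]
22 0.138 [[ 80.7 161.6]]
22 0.078 [[126.7 151.9]]
```

>>> jog_arm --plan '[[[-0.006,0,0,0,0,0],[-0.014,0,0,0,0,0],[-0.017,0,0,0,0,0],[-0.017,0,0,0,0,0],[-0.017,0,0,0,0,0]]]'

```text
time: 14.2
ee_pos: [0.4829, -0.0905, 0.1046]
orientation: [0.105, 0.734, 0.661, -0.116]
wrist_force: [-0.5, -0.6, -2.5]
opening: 0.436
gripper_force: 60.0
```

>>> jog_arm --plan '[[[-0.017,0,0,0,0,0],[-0.02,0,0,0,0,0],[-0.02,0,0,0,0,0],[-0.02,0,0,0,0,0],[-0.017,0,0,0,0,0]]]'

```text
time: 14.82
ee_pos: [0.4735, -0.1792, 0.1335]
orientation: [0.105, 0.734, 0.661, -0.116]
wrist_force: [1.2, -0.0, -2.1]
opening: 0.438
gripper_force: 60.0
```

```bash
python3 -c "
from h import *
from bench import robot
o=robot.get_obs();go(o,[-.40,.069,.28],RP)"
```

```text
t 14.82 tcp chest [-0.4012  0.067   0.1335] F [ 1.2 -0.  -2.1] op 41.1 gf 60.0
turn [-0.   18.   -0.12] shift now-tool [ -44.1   -1.9 -139.7] shift target-tool [   1.2   -1.9 -146.5]
```

Clear of the chest; now lift straight up, then level.

>>> jog_arm --plan '[[[-0.006,0,-0.02,0,0,0],[-0.009,0,-0.028,0,0,0],[-0.009,0,-0.028,0,0,0],[-0.009,0,-0.028,0,0,0],[-0.009,0,-0.028,0,0,0]]]'

```text
time: 15.45
ee_pos: [0.4736, -0.1775, 0.2726]
orientation: [0.105, 0.734, 0.661, -0.116]
wrist_force: [-0.6, 0.2, -1.9]
opening: 0.436
gripper_force: 60.0
```

>>> jog_arm --plan '[[[0,0,-0.005,0,4,0],[0,0,0,0,4,0],[0,0,0,0,4,0],[0,0,0,0,4,0],[0,0,0,0,2,0]]]'

```text
time: 16.08
ee_pos: [0.4737, -0.1766, 0.2763]
orientation: [-0.0, 0.743, 0.669, 0.0]
wrist_force: [1.0, 0.8, -2.6]
opening: 0.434
gripper_force: 60.0
```

>>> jog_arm --plan '[[[0,0,0,0,0,0],[0,0,0,0,0,0],[0,0,0,0,0,0],[0,0,0,0,0,0],[0,0,0,0,0,0]]]'

```text
time: 16.7
ee_pos: [0.4741, -0.1752, 0.2763]
orientation: [0.0, 0.743, 0.67, 0.0]
wrist_force: [0.3, 0.1, -2.5]
opening: 0.436
gripper_force: 60.0
```

```bash
python3 - <<'E'
from h import *
from bench import robot,vision
o=robot.get_obs();go(o,[-.40,.069,.28],RP)
im=vision.get_image("side");print(proj(im,world([[-.54,.069,.3],[-.22,.069,.3]])))
cv2.imwrite("pics/side4.png",im["color"][:,:,::-1])
E
```

```text
t 16.7 tcp chest [-0.3972  0.0669  0.2763] F [ 0.3  0.1 -2.5] op 41.0 gf 60.0
turn [ 0.01  0.   -0.05] shift now-tool [-2.8 -2.1 -3.7] shift target-tool [-2.8 -2.1 -3.7]
[[155.9644892  196.63466444]
 [281.12455071 135.83473128]]
```

View pics/side4.png

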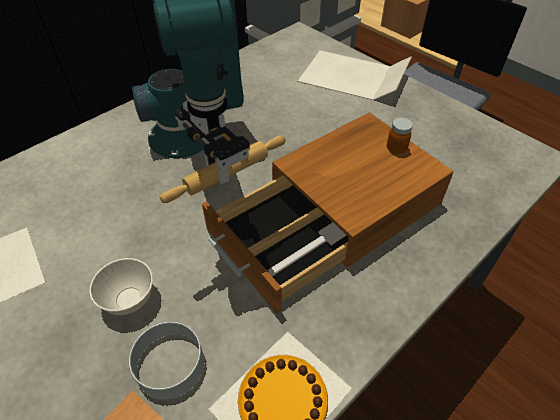

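The pin is held level with its ends at (163,197) and (284,138), matching the prediction for a level pin at 0.295 m. The drawer is open with the spatula in it, and the jar, bowl and ring are where they were.

```bash
python3 -c "
from bench import sign_off
print(sign_off())"
```

```text
the job is handed in; nothing more can be done
None
```

The job is handed in: the drawer is open to its stop with the spatula in it, and the rolling pin is held level at about 0.295 m, clear of the chest, with the jar, bowl and cake ring not moved; sign-off returned no verdict.

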